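# Ring the pastry kitchen's bell

## Task

The scones are running out: call the pastry kitchen by ringing the counter bell that stands beside the red-lidded jar. Press its plunger down gently with the fingertips, let it spring back and draw the hand well clear of it. Do not ring the identical bell beside the wooden-handled tamper, which calls the barista, do not lift or shove the bell you ring, and leave everything else on the counter where it stands.

Things in the scene. Friction and masses are not known exactly. Their poses are not given: they have to be found in the camera images.
- pastry_bell: the bell to ring, the one beside the red-lidded jar: silver dome call bell on a black foot, 76 mm across, 56 mm high over its plunger; stands loose on the counter, about 0.2 to 0.3 kg; origin at the centre of its underside, z up; an identical bell stands beside the tamper
- pastry_bell_top (a point): centre of the top of its plunger as it stands at rest (does not move with the plunger), a round silver button 14 mm across that stands 12 mm out of the dome on the bell's axis; pressed straight down
- pastry_bell_plunger (a joint): plunger of that bell in m: 0 at rest, 0.003 pressed right down (the bell rings when pressed more than half way, 0.0015); a spring brings it back; it takes 4 N half way, 8 N right down, then a hard stop
- barista_bell: the bell that must stay silent, beside the tamper: silver dome call bell on a black foot, 76 mm across, 56 mm high over its plunger; stands loose on the counter, about 0.2 to 0.3 kg; origin at the centre of its underside, z up
- barista_bell_plunger (a joint): plunger of that bell in m: 0 at rest, 0.003 pressed right down (the bell rings when pressed more than half way, 0.0015); a spring brings it back; it takes 4 N half way, 8 N right down, then a hard stop
- jam_jar: glass jar with a red lid, 63 mm across, 85 mm high, loose; origin under its centre; the bell to ring stands about 95 to 135 mm from it (centre to centre), on the robot's side
- tamper: coffee tamper, wide steel foot 58 mm across and dark wooden handle, 90 mm high, standing loose; origin under its centre; the other bell stands about 95 to 135 mm from it
- teaspoon: steel teaspoon lying loose between the two bells, 130 x 26 x 11 mm, length along its x; origin under its centre
- sugar_pourer: glass sugar pourer with a steel top, 68 mm across, 142 mm high, standing loose; origin under its centre
- mug: small cream mug, 59 x 83 x 55 mm, loose, at the back on the left; origin under its centre
- salt: glass salt shaker with a steel cap, 42 mm across, 94 mm high, loose, at the back on the right; origin under its centre
- pepper: glass pepper shaker with a steel cap, 42 mm across, 94 mm high, loose, beside the salt; origin under its centre. Just to the right of the shakers, beyond y = -0.3 and from x = 0.35 on, stands a fixed glass bakery case higher than they are: a hand that starts out to the right should first rise to a height of about 0.5 m, then swing in over the counter
Things that resemble listed ones, but are neither listed nor needed, are in the scene too. What is shaped like the pastry_bell but yellow is not meant.

How it is judged:
By the outcome, as a careful person would: the job done as asked, in the order asked, and still so for the second after the job is handed in, with the robot touching nothing.
It also fails if it takes over 32 s, if anything falls off the work surface, if the arm or the gripper's body presses on something with over 40 N, if the wrist force passes 120 N, or if a joint passes its speed limit or range.

## Robot

A 7-joint arm with a two-finger parallel gripper is mounted at the origin on a cart in front of the work surface, level with it; the furniture and walls round the work are solid. World frame = base frame: x ahead of the robot, y to its left, z up, the work surface at z = 0. Lengths are in m, angles in rad, forces in N, time in s.
With the tool pointing down it reaches from about 0.35 to 0.9 m from the base axis. Payload 8.1 kg.
Tool frame: the origin (TCP) lies between the finger pads, 19 mm behind the fingertips; this is the grasp point; z points along the fingers, y is the line along which they close (so a half turn about z gives the same grasp; the last joint's range is limited). The gripper opens to 92 mm and grips with 3 to 60 N. Pads are 19 mm wide; open, the fingers measure 130 mm over their backs; the gripper's body (75 mm by 190 mm) begins 47 mm behind the grasp point.
Start: joints at [1.131, 0.434, 0.025, 1.573, -0.012, 1.134, -0.075], TCP at [0.207, -0.59, 0.246] pointing down, gripper open.
Joint ranges: [-2.62, 2.62], [-0.44, 2.09], [-1.27, 1.32], [0.08, 2.57], [-1.32, 4.46], [0.12, 2], [-2.74, 2.74]. Speed limits (rad/s): [2.22, 2.22, 3.01, 3.01, 3.14, 3.14, 3.14].

## Interface

Orientations are given as a rotation vector (axis times angle).
In Python, from cell import observe, get_image, camera_params, sign_off, silhouettes gives the robot as it stands. The module is installed in compiled form; this text tells all that it offers.
- The arm moves only by the tool jog_arm, never from a script. Its argument "motion" is a list that holds one entry, the list of rows, each a list of 7 numbers: the shift along the tool's x, y, z in m, then the turn, a rotation vector about the tool's x, y, z in rad, then the closure, from -1 (fully open) to 1 (shut), so that 0 is half open. In form: [[[dx, dy, dz, wx, wy, wz, hand], ...]]. A call has 1 to 10 rows; each row is the pose to reach, as a shift and turn from the pose commanded when the call began, along the tool's axes at that moment; what a row does not reach only later rows make up. A row lasts 1/12 s, in which the tool goes at most 41.7 mm and 7.16 degrees, less where a joint would pass 70% of its speed; a pose out of reach is approached as far as the arm can. A call with a gripper value outside its range is refused whole. The fingers move at their own pace and stop on an object; "force" is the grip in N (left out, the last holds). Time passes only in rows, so rows that repeat a pose let the fingers close. It gives the time, the measured TCP pose, the force, the opening and the grip force at its end, in the units of the state.
- observe(): the state, without advancing time (a new reading comes with each control period).
- get_image(name): name is "scene" or "top" or "wrist"; returns the picture (400x640x3 uint8, red, green, blue); there is no depth.
- camera_params(name): a dict with "vertical_fov" (degrees; the focal length in pixels is half the picture's height over the tangent of half this angle, whatever the lens; pixels are square), "cx", "cy" (the principal point, pixels), "T" (4x4, takes a point from camera to world coordinates). Camera axes: x right, y down, z forward; pixel columns grow to the right and rows downward; lengths in m; the calibration is good to about 2 mm. A picture is of the moment at which its call begins: read the wrist's pose just before it. camera_params takes no time and is no camera call; for the wrist camera it gives the pose at the moment of the call.
- sign_off(): hands the job in; it is judged then, once.
Trained networks look in the newest picture that a camera, given by its name, has taken for a name from the list of things; names that differ only in an ending like _2 or _b are one class to them, and where a whole thing is asked for, a point or a joint stands for the part that bears it (a point fixed in the world has none). Each returns a list of dicts, best first, with "p" (0 to 1); they miss things now and then, are a little off and sometimes report something else, mostly with a low value. They report only what shows in the picture. A call takes as long as a camera call. They do not tell look-alikes from the thing itself.
- silhouettes(query, camera): "mask" (400x640 bool, what is visible of it) and "pixel" ([column, row] in pixels, amid what is visible of it).
The state is a dict: "clock": time; "joints": joint angles; "dq": joint speeds; "joint_efforts": joint torques, N m; "position": TCP position; "ee_rot": TCP orientation; "force": force on the tool from outside, world axes, zero at the start; "ft_torque": the same for the moment, N m; "width": opening from 0.0 (shut) to 1.0 (fully open); "gripper_force": force on a finger pad.
Only numpy, scipy, OpenCV 4.12 (cv2) and the standard library are available. Lean on these libraries where they do the work, as an engineer would, in place of code of your own. Each camera call takes 0.05 s, during which the arm holds its last target. There are 200 camera calls.

## Working session

There is one attempt and no reset: what is moved stays moved. The work goes in short steps, Python scripts to look and compute and a tool call to move; the robot and the scene stay as the last step left them, time stands still between calls to the robot, and variables do not carry over. Pictures are saved under pics/ and viewed, at most 10 in all, crops included, and the job is handed in when it is done.

Besides the shell and the picture viewer there is one more tool, called as name([rows], argument=value, ...), one row to a line, values as JSON. jog_arm: Moves the arm, as the interface text tells. Its arguments: {"type":"object","properties":{"motion":{"type":"array"},"force":{"type":"number"}},"required":["motion"]}

```bash
mkdir -p pics; cat > h.py <<'E'
import numpy as np, cv2
from cell import *
def cam(n):
    p=camera_params(n); f=200/np.tan(np.radians(p["vertical_fov"])/2)
    return f,p["cx"],p["cy"],np.array(p["T"])
def ray(n,px,z,c=None):
    f,cx,cy,T=c or cam(n); d=T[:3,:3]@np.array([(px[0]-cx)/f,(px[1]-cy)/f,1]); o=T[:3,3]
    return o+d*(z-o[2])/d[2]
def proj(n,P,c=None):
    f,cx,cy,T=c or cam(n); q=np.linalg.inv(T)@np.append(P,1); return np.array([f*q[0]/q[2]+cx,f*q[1]/q[2]+cy])
def save(im,name): cv2.imwrite("pics/"+name,np.ascontiguousarray(im[:,:,::-1]))
E
python3 - <<'E'
from h import *
np.set_printoptions(precision=3,suppress=True)
s=observe(); print(s["clock"],s["position"],s["ee_rot"],s["force"])
for c in("scene","top"):
    im=get_image(c); save(im,c+".png"); print(c,cam(c)[3])
    for q,h in(("pastry_bell",.03),("jam_jar",.04),("tamper",.045),("teaspoon",.005),("sugar_pourer",.07),("mug",.03),("salt",.05),("pepper",.05)):
        for r in silhouettes(q,c):
            print(c,q,round(r["p"],2),np.array(r["pixel"]),r["mask"].sum(),ray(c,r["pixel"],h))
E
```

```text
0.0 [ 0.206 -0.589  0.245] [-3.096 -0.526  0.001] [-0.026  0.174  0.362]
scene [[-0.782 -0.347  0.519  0.161]
 [-0.624  0.44  -0.646  0.525]
 [-0.004 -0.828 -0.56   0.546]
 [ 0.     0.     0.     1.   ]]
scene pastry_bell 0.73 [328.2 266. ] 1133 [0.496 0.09  0.03 ]
scene pastry_bell 0.72 [420. 191.] 697 [ 0.483 -0.24   0.03 ]
scene pastry_bell 0.68 [318.3 331.1] 1717 [0.42  0.213 0.03 ]
scene jam_jar 0.84 [285.2 230.9] 1393 [0.618 0.072 0.04 ]
scene tamper 0.7 [354.8 190.5] 613 [ 0.59  -0.128  0.045]
scene teaspoon 0.61 [360.5 242.4] 302 [ 0.503 -0.026  0.005]
scene sugar_pourer 0.73 [285.5 187.5] 1281 [ 0.693 -0.013  0.07 ]
scene mug 0.71 [192.5 238.7] 737 [0.754 0.195 0.03 ]
scene pepper 0.59 [360.6 158.1] 370 [ 0.661 -0.256  0.05 ]
top [[ 0.011 -0.996  0.089  0.521]
 [-1.    -0.013 -0.014 -0.022]
 [ 0.015 -0.089 -0.996  0.916]
 [ 0.     0.     0.     1.   ]]
top pastry_bell 0.91 [218.5 271.4] 856 [0.442 0.187 0.03 ]
top pastry_bell 0.89 [416.7 253.9] 832 [ 0.486 -0.268  0.03 ]
top pastry_bell 0.64 [274.  237.1] 772 [0.521 0.062 0.03 ]
top jam_jar 0.69 [266.7 195.1] 606 [0.617 0.08  0.04 ]
top tamper 0.88 [368.9 201.2] 466 [ 0.606 -0.155  0.045]
top teaspoon 0.85 [306.9 239.5] 263 [ 0.516 -0.014  0.005]
top teaspoon 0.26 [211.3 140.2] 647 [0.753 0.221 0.005]
top sugar_pourer 0.79 [305.6 159.7] 771 [ 0.695 -0.009  0.07 ]
top sugar_pourer 0.17 [352.6 246.7] 817 [ 0.502 -0.115  0.07 ]
top mug 0.61 [209.  142.1] 634 [0.742 0.219 0.03 ]
top salt 0.88 [399.6 159.3] 396 [ 0.703 -0.226  0.05 ]
top pepper 0.63 [404.4 180.7] 381 [ 0.654 -0.236  0.05 ]
top pepper 0.6 [307.6 233.7] 224 [ 0.53  -0.016  0.05 ]
```

View pics/top.png

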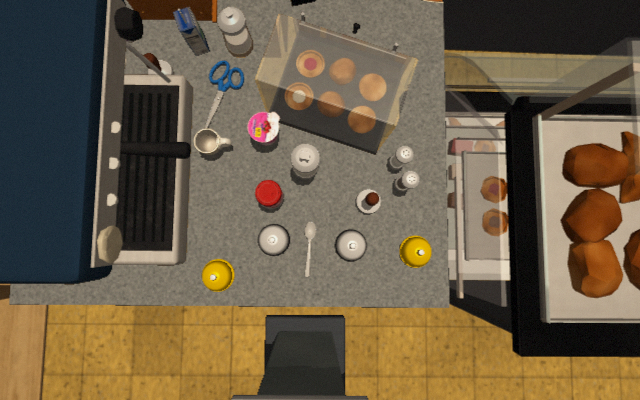

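View pics/scene.png

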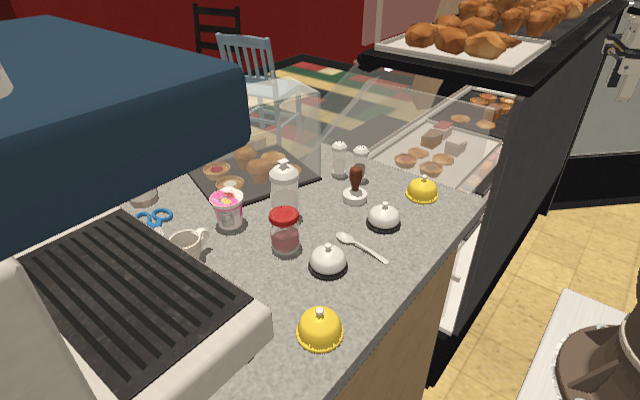

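The top view shows two silver bells, at (274,240) and (351,245), and yellow look-alikes at (217,275) and (416,251). The silver bell at (274,240) is next to the red-lidded jar (268,194) on the robot's side, so it is the pastry bell. The one at (351,245) is next to the tamper (369,201), so it is the barista's. I'll confirm that in a crop and check the lens, because the two views differ by about 3 cm.

```bash
python3 - <<'E'
from h import *
np.set_printoptions(precision=4,suppress=True)
for c in("scene","top","wrist"):
    p=camera_params(c); print(c,{k:v for k,v in p.items() if k!="T"})
a=cv2.imread("pics/top.png")[170:290,220:400]; b=cv2.imread("pics/scene.png")[170:290,250:430]
a=cv2.resize(a,None,fx=4.4,fy=4.4,interpolation=cv2.INTER_CUBIC)[:,:];b=cv2.resize(b,a.shape[1::-1],interpolation=cv2.INTER_CUBIC)
cv2.imwrite("pics/crop.png",cv2.resize(np.vstack([a,b]),None,fx=.56,fy=.56,interpolation=cv2.INTER_AREA))
for q in("pastry_bell_top","pastry_bell_plunger"):
  for c in("scene","top"):
    for r in silhouettes(q,c): print(q,c,round(r["p"],2),r["pixel"],r["mask"].sum())
E
```

```text
scene {'vertical_fov': 52.08081668013159, 'cx': 321.6332177037519, 'cy': 200.05273196683262}
top {'vertical_fov': 55.27145289169777, 'cx': 315.850466603328, 'cy': 203.32936146062198}
wrist {'vertical_fov': 62.02811390978999, 'cx': 313.7502749938142, 'cy': 201.80814438777654}
pastry_bell_top scene 0.86 [320.0, 332.6] 1718
pastry_bell_top scene 0.71 [421.2, 189.3] 731
pastry_bell_top scene 0.59 [351.2, 239.4] 204
pastry_bell_top top 0.95 [272.8, 240.3] 812
pastry_bell_top top 0.85 [215.1, 274.9] 879
pastry_bell_top top 0.8 [413.7, 251.4] 833
pastry_bell_plunger scene 0.42 [326.5, 244.2] 35
pastry_bell_plunger scene 0.4 [321.3, 312.4] 54
```

View pics/crop.png

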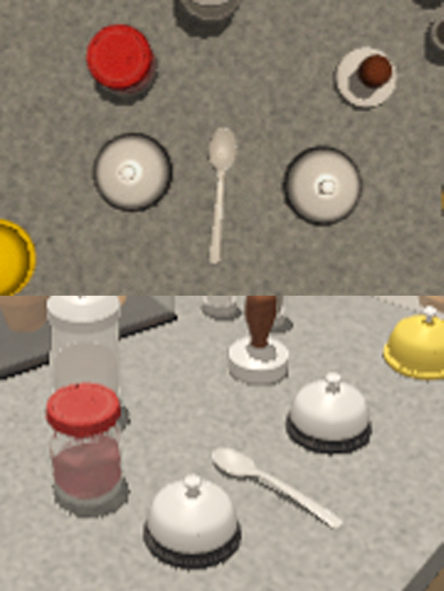

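The crop confirms the target: the left silver bell is right next to the red-lidded jar, with its plunger at about (272,239) in top and (328,245) in scene. The right one stands by the tamper. Next I'll check for consistency between the views.

```bash
python3 - <<'E'
from h import *
np.set_printoptions(precision=4,suppress=True)
print(ray("top",(271.9,239.3),.056),ray("top",(274.1,239.9),.005),"other",ray("top",(352.6,245.7),.056),ray("top",(351,245.3),.005))
print(ray("scene",(328,245),.056),ray("scene",(328,274),.012), "other",ray("scene",(385,204.5),.056))
print("px proj of top est in scene",proj("scene",ray("top",(271.9,239.3),.056)))
from scipy.spatial.transform import Rotation as R
s=observe(); print(R.from_rotvec(s["ee_rot"]).as_matrix()); print(np.linalg.inv(R.from_rotvec(s["ee_rot"]).as_matrix()))
print(cam("wrist")[3], s["joints"],s["position"])
print("spoon",ray("top",(309,222),.008),ray("top",(307,276),.008))
E
```

```text
[0.5162 0.064  0.056 ] [0.5146 0.0638 0.005 ] other [ 0.504  -0.1169  0.056 ] [ 0.5039 -0.1188  0.005 ]
[0.5132 0.0687 0.056 ] [0.4947 0.0922 0.012 ] other [ 0.4995 -0.1085  0.056 ]
px proj of top est in scene [328.269  243.0499]
[[ 0.9439  0.3303  0.    ]
 [ 0.3303 -0.9439  0.    ]
 [ 0.      0.     -1.    ]]
[[ 0.9439  0.3303  0.    ]
 [ 0.3303 -0.9439  0.    ]
 [ 0.      0.     -1.    ]]
[[ 0.33   -0.8996 -0.2861  0.2836]
 [-0.944  -0.3143 -0.1006 -0.5617]
 [ 0.0005  0.3033 -0.9529  0.3849]
 [ 0.      0.      0.      1.    ]] [ 1.1314  0.4345  0.025   1.5732 -0.0116  1.134  -0.0751] [ 0.2065 -0.5899  0.2455]
spoon [ 0.5579 -0.0183  0.008 ] [ 0.4311 -0.0153  0.008 ]
```

Both views put the plunger at about (0.515, 0.066, 0.056). I'll shut the hand and rise to 0.5 m.

jog_arm([
  [[0,0,-0.035,0,0,0,1],[0,0,-0.07,0,0,0,1],[0,0,-0.105,0,0,0,1],[0,0,-0.14,0,0,0,1],[0,0,-0.175,0,0,0,1],[0,0,-0.21,0,0,0,1],[0,0,-0.245,0,0,0,1],[0,0,-0.255,0,0,0,1],[0,0,-0.255,0,0,0,1]],
], force=10)

```text
clock: 1.85
position: [0.2068, -0.5906, 0.5043]
ee_rot: [3.091, 0.525, 0.002]
force: [0.1, -0.1, -0.0]
width: 0.396
gripper_force: 0.0
```

jog_arm([
  [[0.026,-0.026,0,0,0,0,1],[0.052,-0.052,0,0,0,0,1],[0.078,-0.079,0,0,0,0,1],[0.104,-0.105,0,0,0,0,1],[0.13,-0.132,0,0,0,0,1],[0.156,-0.158,0,0,0,0,1],[0.182,-0.185,0,0,0,0,1],[0.208,-0.211,0,0,0,0,1],[0.234,-0.238,0,0,0,0,1],[0.26,-0.265,0,0,0,0,1]],
])

```text
clock: 2.68
position: [0.3644, -0.2519, 0.4994]
ee_rot: [-3.097, -0.526, 0.002]
force: [1.3, -0.3, 0.1]
width: 0.002
gripper_force: 0.0
```

jog_arm([
  [[0.026,-0.026,0,0,0,0,1],[0.052,-0.052,0,0,0,0,1],[0.078,-0.079,0,0,0,0,1],[0.104,-0.105,0,0,0,0,1],[0.13,-0.132,0,0,0,0,1],[0.156,-0.158,0,0,0,0,1],[0.182,-0.185,0,0,0,0,1],[0.208,-0.211,0,0,0,0,1],[0.234,-0.238,0,0,0,0,1],[0.247,-0.252,0,0,0,0,1]],
])

```text
clock: 3.52
position: [0.5145, 0.0699, 0.4988]
ee_rot: [-3.094, -0.533, 0.003]
force: [-0.1, -0.1, -0.8]
width: 0.005
gripper_force: 0.0
```

jog_arm([
  [[0,0,0.035,0,0,0,1],[0,0,0.07,0,0,0,1],[0,0,0.105,0,0,0,1],[0,0,0.14,0,0,0,1],[0,0,0.175,0,0,0,1],[0,0,0.21,0,0,0,1],[0,0,0.245,0,0,0,1],[0,0,0.28,0,0,0,1],[0,0,0.3,0,0,0,1],[0,0,0.3,0,0,0,1]],
])

```text
clock: 4.35
position: [0.5105, 0.0645, 0.1953]
ee_rot: [-3.097, -0.527, 0.014]
force: [-1.6, 0.2, -0.2]
width: 0.005
gripper_force: 0.0
```

```bash
python3 - <<'E'
from h import *
np.set_printoptions(precision=4,suppress=True)
s=observe(); print(s["position"],s["ee_rot"],s["force"])
c=cam("wrist"); im=get_image("wrist")
for r in silhouettes("pastry_bell_plunger","wrist"): print("pl",round(r["p"],2),r["pixel"],r["mask"].sum(),ray("wrist",r["pixel"],.054,c))
for r in silhouettes("pastry_bell","wrist"): 
    ys,xs=np.nonzero(r["mask"]); print("bell",round(r["p"],2),r["pixel"],r["mask"].sum(),(xs.min(),xs.max(),ys.min(),ys.max()),ray("wrist",r["pixel"],.025,c))
e=np.ascontiguousarray(im); p=proj("wrist",np.array([.515,.066,.056]),c); print(p,"tip",proj("wrist",np.array(s["position"])-[0,0,.019],c))
save(cv2.resize(e,None,fx=1.25,fy=1.25),"w1.png")
E
```

```text
[0.5105 0.0645 0.1953] [-3.0969 -0.5271  0.0145] [-1.598   0.2203 -0.2441]
pl 0.72 [576.0, 167.0] 5089 [ 0.6058 -0.1385  0.054 ]
pl 0.61 [313.7, 183.4] 159 [0.5179 0.0684 0.054 ]
pl 0.54 [145.8, 225.6] 187 [0.4301 0.1992 0.054 ]
bell 0.98 [314.1, 170.2] 4441 (np.int64(275), np.int64(351), np.int64(135), np.int64(209)) [0.5229 0.0698 0.025 ]
bell 0.79 [559.3, 283.0] 302 (np.int64(550), np.int64(568), np.int64(266), np.int64(291)) [ 0.4936 -0.2162  0.025 ]
bell 0.61 [167.3, 211.0] 4395 (np.int64(129), np.int64(207), np.int64(173), np.int64(244)) [0.4362 0.193  0.025 ]
[315.2456 187.9526] tip [315.8063 258.5715]
```

View pics/w1.png

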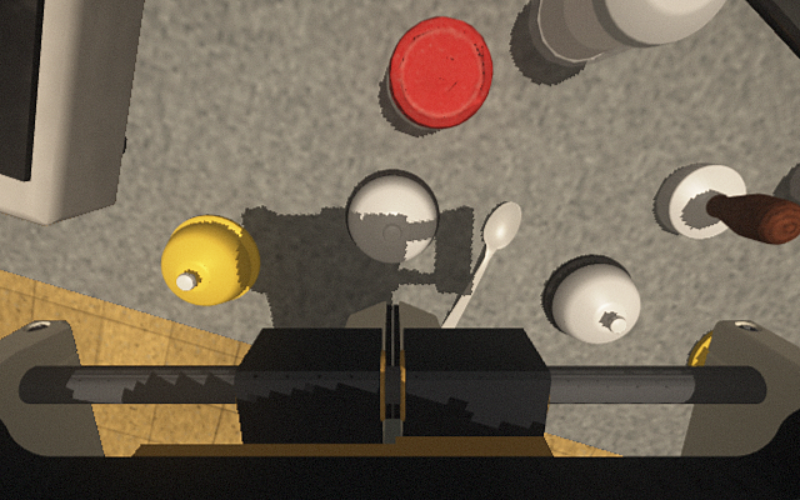

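The target bell's plunger shows at about (314,185) in the wrist picture. That gives about (0.517, 0.068), which agrees with the other views. I'll go down to a hover and let the arm settle.

jog_arm([
  [[0.001,-0.001,0.02,0,0,0,1],[0.001,-0.001,0.04,0,0,0,1],[0.001,-0.001,0.06,0,0,0,1],[0.001,-0.001,0.08,0,0,0,1],[0.001,-0.001,0.095,0,0,0,1],[0.001,-0.001,0.105,0,0,0,1],[0.001,-0.001,0.105,0,0,0,1],[0.001,-0.001,0.105,0,0,0,1],[0.001,-0.001,0.105,0,0,0,1],[0.001,-0.001,0.105,0,0,0,1]],
])

```text
clock: 5.33
position: [0.5158, 0.067, 0.0968]
ee_rot: [3.097, 0.526, 0.004]
force: [0.5, 0.3, 0.5]
width: 0.006
gripper_force: 0.0
```

```bash
python3 - <<'E'
from h import *
np.set_printoptions(precision=4,suppress=True)
s=observe(); print(s["position"],s["ee_rot"],s["force"])
c=cam("wrist"); im=get_image("wrist")
for r in silhouettes("pastry_bell","wrist"): 
    ys,xs=np.nonzero(r["mask"]); print("bell",round(r["p"],2),r["pixel"],r["mask"].sum(),(xs.min(),xs.max(),ys.min(),ys.max()))
t=np.array(s["position"])-[0,0,.019]; print("tip",t,proj("wrist",t,c),"pl",proj("wrist",np.array([.516,.067,.056]),c))
a=cv2.resize(im[130:330,200:430],None,fx=3,fy=3,interpolation=cv2.INTER_CUBIC)
im=get_image("scene"); save(im,"s2full.png"); b=cv2.resize(im[190:290,260:390],None,fx=4,fy=4,interpolation=cv2.INTER_CUBIC)
save(a,"w2.png"); save(b,"s2.png")
E
```

```text
[0.5158 0.067  0.0968] [3.0971 0.5262 0.0036] [0.4761 0.3411 0.5465]
bell 0.85 [112.8, 257.5] 7650 (np.int64(56), np.int64(170), np.int64(210), np.int64(291))
bell 0.77 [313.6, 206.7] 7388 (np.int64(263), np.int64(365), np.int64(162), np.int64(252))
tip [0.5158 0.067  0.0778] [315.766  258.9532] pl [315.7089 241.4859]
```

View pics/w2.png

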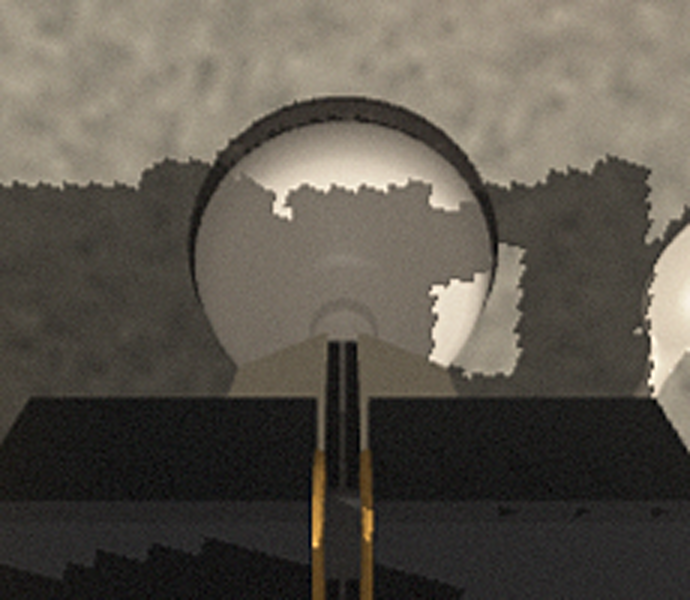

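View pics/s2.png

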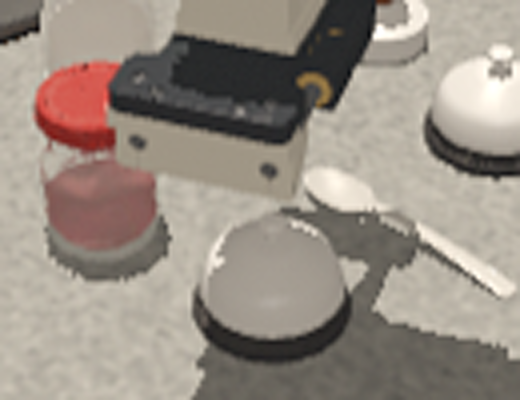

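The wrist crop shows the plunger at about (344,332) in the crop, directly under the closed fingertips and within 1–2 mm of the predicted (347,334). The bar in the scene crop is the end of the gripper body, above everything. I'll descend to just above contact.

jog_arm([
  [[0,0,0.006,0,0,0,1],[0,0,0.012,0,0,0,1],[0,0,0.016,0,0,0,1],[0,0,0.019,0,0,0,1],[0,0,0.02,0,0,0,1],[0,0,0.02,0,0,0,1],[0,0,0.02,0,0,0,1],[0,0,0.02,0,0,0,1]],
])

```text
clock: 6.15
position: [0.5149, 0.0669, 0.0756]
ee_rot: [-3.097, -0.527, -0.0]
force: [-0.2, 0.0, -0.2]
width: 0.006
gripper_force: 0.0
```

jog_arm([
  [[0,0,0.0005,0,0,0,1],[0,0,0.001,0,0,0,1],[0,0,0.0015,0,0,0,1],[0,0,0.002,0,0,0,1],[0,0,0.002,0,0,0,1]],
])

```text
clock: 6.57
position: [0.5151, 0.0669, 0.0737]
ee_rot: [3.097, 0.526, 0.001]
force: [-0.0, 0.2, 4.8]
width: 0.009
gripper_force: 2.1
```

The reading is 4.8 N, just past half way. I'll go a little deeper for certainty.

jog_arm([
  [[0,0,0.0005,0,0,0,1],[0,0,0.001,0,0,0,1],[0,0,0.001,0,0,0,1]],
])

```text
clock: 6.82
position: [0.5151, 0.0669, 0.0727]
ee_rot: [3.097, 0.526, 0.001]
force: [-1.8, 1.1, 6.9]
width: 0.003
gripper_force: 3.3
```

At 6.9 N the plunger is about 2.5 mm down, so the bell has rung. I'll draw straight up.

jog_arm([
  [[0,0,-0.002,0,0,0,1],[0,0,-0.005,0,0,0,1],[0,0,-0.015,0,0,0,1],[0,0,-0.04,0,0,0,1],[0,0,-0.075,0,0,0,1],[0,0,-0.11,0,0,0,1],[0,0,-0.145,0,0,0,1],[0,0,-0.18,0,0,0,1],[0,0,-0.215,0,0,0,1],[0,0,-0.25,0,0,0,1]],
])

```text
clock: 7.65
position: [0.5141, 0.0669, 0.325]
ee_rot: [-3.097, -0.527, -0.0]
force: [1.6, 0.5, -0.1]
width: 0.007
gripper_force: 0.0
```

jog_arm([
  [[0,0,-0.02,0,0,0,1],[0,0,-0.03,0,0,0,1],[0,0,-0.03,0,0,0,1],[0,0,-0.03,0,0,0,1],[0,0,-0.03,0,0,0,1],[0,0,-0.03,0,0,0,1]],
])

```text
clock: 8.15
position: [0.5141, 0.0665, 0.3507]
ee_rot: [-3.097, -0.527, 0.005]
force: [0.7, -0.5, 0.3]
width: 0.007
gripper_force: 0.0
```

```bash
python3 - <<'E'
from h import *
np.set_printoptions(precision=4,suppress=True)
s=observe(); print(s["clock"],s["position"],s["force"])
im=get_image("scene"); save(im,"s3.png")
for r in silhouettes("pastry_bell","scene"): print(round(r["p"],2),r["pixel"],r["mask"].sum())
E
```

```text
8.15 [0.5141 0.0665 0.3507] [ 0.7238 -0.547   0.3036]
0.85 [327.5, 265.5] 1154
0.84 [319.6, 330.5] 1822
0.56 [420.7, 190.7] 646
```

View pics/s3.png

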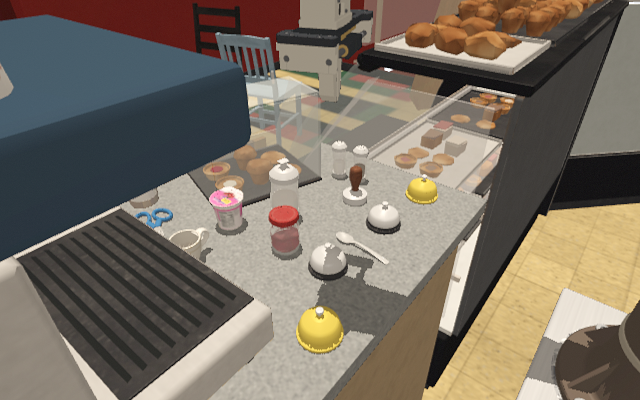

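The bell stands unmoved at (328,262) with its plunger back up, nothing else has shifted, and the hand is well clear.

```bash
python3 -c "from cell import *; print(sign_off())"
```

```text
the job is handed in; nothing more can be done
None
```

I pressed the pastry bell beside the red-lidded jar once (about 7 N, past its ringing point) and let it spring back; the hand is well clear, nothing else moved, and the job was handed in at about 8 s.

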